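# Tilt the false floor out of the water bath

### The arm

A 6-joint arm with a two-finger parallel gripper is mounted at the origin on the work surface. World frame = base frame: x ahead of the robot, y to its left, z up, the work surface at z = 0. Lengths are in m, angles in rad, forces in N, time in s.
With the tool pointing down it reaches from about 0.35 to 0.975 m from the base axis. Payload 4.9 kg.
Tool frame: the origin (TCP) lies midway between the tips of the shut fingers; the grasp point (between the pads) lies 19 mm behind it (manip.hold_point_z is the distance from the TCP to the grasp point, in m); z points along the fingers, y is the line along which they close (so a half turn about z gives the same grasp; the last joint's range is limited). The gripper opens to 85 mm and grips with 20 to 120 N. Pads are 22 mm wide; open, the fingers measure 114 mm over their backs; the gripper's body (76 mm by 85 mm) begins 54 mm behind the grasp point. The pads swing forward as they close: fully open they stand 13 mm farther back than shut.
Start: joints at [1.191, 0.053, 1.613, -0, 1.476, -0.119], TCP at [0.161, 0.604, 0.231] pointing down, gripper open.
Joint ranges: [-3.01, 3.01], [-1.01, 2.22], [0.06, 2.58], [-1.02, 4.17], [0.09, 2.62], [-3.14, 3.14]. Speed limits (rad/s): [2.57, 2.57, 3.14, 3.14, 3.14, 3.14].

### API

Orientations are given as a unit quaternion [w, x, y, z].
In Python, from plant import manip gives the robot as it stands. The module is installed in compiled form; this text tells all that it offers.
- The arm moves only by the shell command python3 -m jog 'ROWS' [OPENING]. ROWS is JSON, one flat list of numbers, 6 for each row, row after row: the shift along the tool's x, y, z in units of 0.1 m (1.0 is 0.1 m), then the turn, a rotation vector about the tool's x, y, z in units of 180 degrees (1.0 is 180 degrees). A call has 1 to 8 rows; each row is the pose to reach, as a shift and turn from the pose commanded when the call began, along the tool's axes at that moment, turning the shorter way round; what a row does not reach only later rows make up. A row lasts 1/8 s, in which the tool goes at most 62.5 mm and 10.7 degrees, less where a joint would pass 70% of its speed; a pose out of reach is approached as far as the arm can. A call with a number of a shift or a turn outside -1 to 1 is refused whole. A call with a gripper value outside its range is refused whole. OPENING is the finger opening in mm, from 0 to 85.4, set as the call begins (- or left out, the last holds). The fingers move at their own pace and stop on an object; the grip force is fixed at half the most. Time passes only in rows, so rows that repeat a pose let the fingers close. It gives the time, the measured TCP pose, the force, the opening and the grip force at its end, in the units of the state.
- manip.state(): the state, without advancing time (a new reading comes with each control period).
- manip.grab_frame(name): name is "side" or "top" or "wrist"; returns a dict with "img" (420x560x3 uint8, blue, green, red), "z_map" (420x560 float32, m along the optical axis (not along the pixel's ray), 0 where there is no reading), "fx", "fy", "cx", "cy" (pixels), "xyz" and "attitude" of the camera in the world; the wrist camera has in their place "T_tool_cam" (4x4, takes a point from camera to tool coordinates, whose origin is the TCP and whose axes are the flange's). Camera axes: x right, y up, looking along -z (the intrinsics and any distortion apply to the point x, -y, -z); pixel columns grow to the right and rows downward; lengths in m; the calibration is good to about 2 mm. A picture is of the moment at which its call begins: read the wrist's pose just before it.
- manip.job_done(): hands the job in; it is judged then, once.
The state is a dict: "time": time; "joint_pos": joint angles; "joint_vel": joint speeds; "joint_efforts": joint torques, N m; "tool_pos": TCP position; "tool_rot": TCP orientation; "contact_force": force on the tool from outside, world axes, zero at the start; "ft_torque": the same for the moment, N m; "gripper_width": opening from 0.0 (shut) to 1.0 (fully open); "grasp_force": force on a finger pad.
Only numpy, scipy, OpenCV 4.12 (cv2) and the standard library are available. Lean on these libraries where they do the work, as an engineer would, in place of code of your own. Each camera call takes 0.05 s, during which the arm holds its last target. There are 200 camera calls.

### The job

Take the perforated steel plate out of the emptied water bath and lay it to drain on the draining rack: flat, handle up, lengthwise along the rack and about in the middle of it. Its tail end is tucked under the heater guard, so ease it out handle end first, tilted, without forcing it against the bath, set it down gently and let go; leave the glassware and other things on the bench where they are.

Things in the scene. Friction and masses are not known exactly. Their poses are not given: they have to be found in the camera images.
- bath: The emptied water bath, fixed: a white box 240 mm long (x), 140 mm wide (y), 115 mm high, with a grey control box (30 mm long, 75 mm high) on its near (-x) end. Origin: centre of its underside, on the bench; +x points away from the robot, z up.
- tank_floor (a point): Centre of the floor of the bath's steel tank, 33 mm above the bench; axes as the bath. The tank is open at the top, 200 mm long (x -100 to +100 mm), 100 mm wide (y) and 82 mm deep (rim 115 mm above the bench), with upright walls 20 mm thick. The plate lies on this floor.
- guard_mount (a point): Middle of the tank's near (-x) wall, 20 mm above its floor; axes as the bath. From here a level steel heater guard, 4 mm thick, 98 mm wide, reaches over the floor, its underside at this height. It reaches 38 to 50 mm into the tank (differs each start, not measured; it sits stiffly). A strip on it stands 45 mm up, 2 to 18 mm from the wall. The plate's tail lies under the guard.
- handle (a point): Grip point on the loose plate's handle, with the plate's axes (x from tail to handle end, z up off the plate). The handle is a flat upright tab on the plate's top, 8 mm thick (x), 30 mm wide (y). The point is on its centre line, 66 mm above the plate's underside, 20 mm below the handle's top, 37.5 mm from the plate's centre and 55 mm from the handle end, which points away from the robot.
- plate_mid (a point): Centre of the loose perforated steel plate (the bath's false floor), half-way up its thickness, with the plate's axes. It is 185 mm long (x), 84 mm wide (y), 4 mm thick, 0.2 to 0.45 kg. It has 15 mm of play along the tank, 16 mm across: less than the guard's reach, so it comes out only tilted, handle end up.
- plate_tail (a point): Middle of the plate's tail edge (the -x end that lies under the guard), half-way up its thickness, 92.5 mm from the plate's centre, with the plate's axes.
- rack: The fixed draining rack: seven white slats 150 mm long (y) on two rails, together 250 mm long (x) and 150 mm wide, on a thin steel tray 270 by 170 mm. Origin: centre of its underside, on the bench; x along its length, pointing away from the robot, z up. The slats' flat tops lie 30 mm above the bench.
- beaker: Bystander: empty glass beaker, 64 mm across, 80 mm high. Origin: centre of its underside.
- jar: Bystander: white plastic jar with a black lid, 56 mm across, 75 mm high. Origin: centre of its underside.
- flask: Bystander: conical glass flask, 82 mm across, 120 mm high. Origin: centre of its underside.
- reagent: Bystander: amber glass bottle, 60 mm across, 140 mm high. Origin: centre of its underside.
- wash: Bystander: white plastic bottle with a red cap, 64 mm across, 160 mm high. Origin: centre of its underside.
- spatula: Bystander: lab spatula lying flat, 180 mm long. Origin on its underside.
- dish: Bystander: white porcelain dish, 90 mm across, 30 mm high. Origin: centre of its underside.
Things that resemble listed ones, but are neither listed nor needed, are in the scene too. Leave any pink look-alike of the part that bears handle alone.

How it is judged:
On the way, in this order (a step that is already met when the one before it is completed fails the run):
1. the plate is tilted, handle end up by more than about 14 degrees, with its tail still down in the tank (angle between plate_mid's own z axis and vertical above 0.25 rad and z of handle in the frame of bath above 0.115 m and z of plate_tail in the frame of bath below 0.08 m and x of plate_tail in the frame of bath between -0.1 and 0.1 m and y of plate_tail in the frame of bath between -0.05 and 0.05 m), for 0.1 s.
2. the plate is clear of the bath: its tail is above the rim and nothing of it touches the bath (z of plate_tail in the frame of bath above 0.118 m and contact force between plate and bath below 0.1 N), for 0.1 s.
At the end, for the whole second after the job is handed in: The plate rests flat on the rack's slats (tilt under 0.06 rad), handle up, its centre within 30 mm of the rack's centre along and across, its length within 0.26 rad (15 degrees) of the rack's length either way round, let go and at rest (x of plate_mid in the frame of rack between -0.03 and 0.03 m and y of plate_mid in the frame of rack between -0.03 and 0.03 m and z of plate_mid in the frame of rack between 0.028 and 0.036 m and angle between plate_mid's own z axis and vertical below 0.06 rad and angle between the x axis of plate_mid and the x axis of rack, either way round below 0.26 rad and contact force between plate and the fingers below 0.1 N and linear speed of plate below 0.02 m/s and angular speed of plate below 0.1 rad/s); the robot touches nothing.
It fails at once if the plate is forced against the bath or its guard: more than 80 N (contact force between plate and bath above 80 N).
It fails at once if the plate is banged down on the rack: more than 120 N (contact force between plate and rack above 120 N).
It fails at once if a bystander is shifted by more than 30 mm (distance of any of beaker, jar, flask, reagent, wash, spatula, dish from where it was at the start of the episode above 0.03 m).
It also fails if it takes over 58 s, if anything falls off the work surface, if the arm or the gripper's body presses on something with over 40 N, if the wrist force passes 120 N, or if a joint passes its speed limit or range.

## Working session

There is one attempt and no reset: what is moved stays moved. The work goes in short steps, Python scripts to look and compute and a shell command to move; the robot and the scene stay as the last step left them, time stands still between calls to the robot, and variables do not carry over. Pictures are saved under pics/ and viewed, at most 10 in all, crops included, and the job is handed in when it is done.

```bash
mkdir -p pics; cat > h.py <<'E'
import numpy as np, cv2, json
from scipy.spatial.transform import Rotation as R
from plant import manip
def quat(q): return R.from_quat([q[1],q[2],q[3],q[0]])
def grab(name):
    s=manip.state(); f=manip.grab_frame(name)
    T=np.eye(4)
    if name=="wrist":
        W=np.eye(4);W[:3,:3]=quat(s["tool_rot"]).as_matrix();W[:3,3]=s["tool_pos"]
        T=W@np.array(f["T_tool_cam"])
    else:
        a=np.array(f["attitude"]);T[:3,:3]=a if a.shape==(3,3) else quat(a).as_matrix();T[:3,3]=f["xyz"]
    z=f["z_map"];v,u=np.mgrid[:z.shape[0],:z.shape[1]]
    P=np.stack([(u-f["cx"])/f["fx"]*z,-(v-f["cy"])/f["fy"]*z,-z],-1)
    P=P@T[:3,:3].T+T[:3,3]; P[z==0]=np.nan
    return f,P
E
python3 - <<'E'
from h import *
for n in("top","side"):
    f,P=grab(n);cv2.imwrite(f"pics/{n}0.png",f["img"]);np.save(f"{n}0.npy",P)
    print(n,{k:f[k] for k in f if k not in("img","z_map")})
print(manip.hold_point_z,manip.state())
E
```

```text
top {'fx': 473.2241438926818, 'fy': 473.2241438926818, 'cx': 276.71006354513827, 'cy': 212.28923048273452, 'xyz': array([ 0.34423603, -0.07551688,  1.55738641]), 'attitude': array([-0.70509271, -0.03345021,  0.03319967,  0.70754726])}
side {'fx': 403.38740045065265, 'fy': 403.38740045065265, 'cx': 284.6077835034047, 'cy': 212.51214387621684, 'xyz': array([ 0.37163847, -1.12562506,  0.93802623]), 'attitude': array([ 0.90292373,  0.42669781, -0.0218837 , -0.04667785])}
0.0187 {'time': 0.1, 'joint_pos': array([ 1.19100087e+00,  5.33190421e-02,  1.61416307e+00, -4.46267278e-06,
        1.47600820e+00, -1.19013232e-01]), 'joint_vel': array([ 0.00142703, -0.00113174, -0.0021469 , -0.00040934,  0.00223577,
       -0.00129679]), 'joint_efforts': array([ 2.27516462e-04, -3.94902313e+01, -3.71364641e+01, -1.72027403e-04,
        3.87589331e-03,  1.07532568e-05]), 'tool_pos': array([0.16094418, 0.60333349, 0.23016467]), 'tool_rot': array([-2.32044179e-04,  1.30021677e-01,  9.91510697e-01, -9.20020763e-04]), 'contact_force': array([ 0.27014071, -0.649018  ,  0.15915189]), 'ft_torque': array([-0.02658615, -0.01817312,  0.01237854]), 'grasp_force': 0.0, 'gripper_width': 1.0017591075874872}
```

View pics/top0.png

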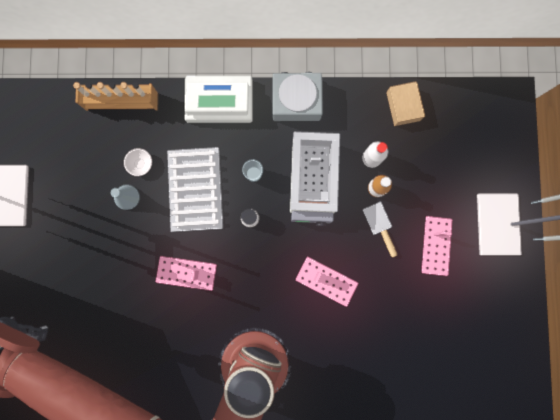

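View pics/side0.png

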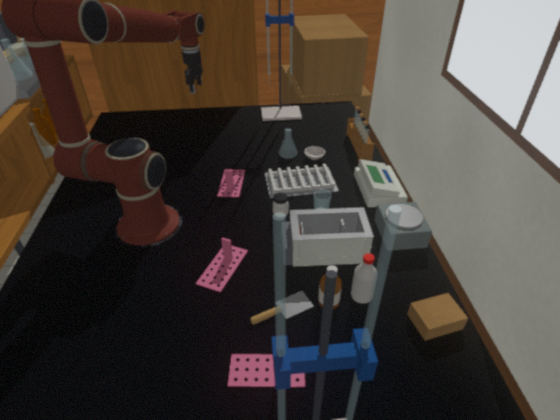

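The top view shows the bath at (316,175), the rack at (195,190), and three pink look-alikes at (186,273), (327,281) and (437,246), which I will leave alone. The real plate is the grey perforated one inside the bath, with its handle near (317,160). The beaker (252,170) and jar (250,217) stand between the bath and the rack.

```bash
python3 - <<'E'
from h import *
P=np.load("top0.npy")
def rect(u0,u1,v0,v1,z0,z1,n):
    Q=P[v0:v1,u0:u1].reshape(-1,3);Q=Q[(Q[:,2]>z0)&(Q[:,2]<z1)]
    r=cv2.minAreaRect(Q[:,:2].astype(np.float32)*1000);print(n,len(Q),r,Q.mean(0).round(4));return Q
rect(283,345,125,230,.105,.125,"rim"); rect(283,345,125,230,.065,.085,"ctrl")
rect(160,230,140,240,.022,.04,"slats"); rect(160,230,140,240,-.01,.04,"rack")
Q=rect(300,332,140,205,.036,.06,"plate?"); rect(300,332,140,205,.075,.104,"strip?"); rect(300,332,140,205,.1,.13,"handle")
for n,(u0,u1,v0,v1) in dict(beaker=(238,266,155,185),jar=(238,262,205,230),wash=(360,390,140,168),reag=(366,394,172,200)).items():
    rect(u0,u1,v0,v1,.02,.2,n)
im=cv2.imread("pics/top0.png")[120:235,270:360];cv2.imwrite("pics/c1.png",cv2.resize(im,None,fx=5,fy=5,interpolation=cv2.INTER_CUBIC))
print(np.round(P[140:205:4,316,:],3)); print(np.round(P[156:166,308:326:3,2],3))
E
```

```text
rim 1609 ((608.0086669921875, -192.72947692871094), (142.2729034423828, 243.40902709960938), 87.4704360961914) [ 0.6083 -0.193   0.1157]
ctrl 575 ((582.95458984375, -189.60357666015625), (133.04116821289062, 251.872802734375), 88.19486236572266) [ 0.5117 -0.1917  0.0749]
slats 1387 ((569.0797119140625, 196.81796264648438), (248.120849609375, 151.03517150878906), 3.091953754425049) [0.5693 0.1963 0.0292]
rack 6963 ((570.7125244140625, 198.88705444335938), (335.56219482421875, 233.2816619873047), 0.33605873584747314) [0.5677 0.196  0.0087]
plate? 1024 ((618.6497192382812, -195.69017028808594), (96.0408706665039, 180.6325225830078), 87.8285903930664) [ 0.6151 -0.1971  0.0436]
strip? 224 ((609.9605712890625, -194.89431762695312), (97.58367919921875, 197.4201202392578), 88.31658935546875) [ 0.6166 -0.208   0.0903]
handle 231 ((606.5748291015625, -196.405517578125), (97.23390197753906, 204.58758544921875), 89.32422637939453) [ 0.601  -0.2135  0.1129]
beaker 183 ((620.120849609375, 3.938800811767578), (61.63185119628906, 60.27978515625), 0.5395852327346802) [0.6277 0.0048 0.0603]
jar 246 ((
[... 496 characters left out ...]
0.671 -0.204  0.04 ]
 [ 0.642 -0.197  0.12 ]
 [ 0.642 -0.202  0.058]
 [ 0.634 -0.204  0.031]
 [ 0.619 -0.203  0.038]
 [ 0.606 -0.203  0.037]
 [ 0.592 -0.203  0.041]
 [ 0.581 -0.203  0.032]
 [ 0.567 -0.203  0.037]
 [ 0.551 -0.201  0.059]
 [ 0.538 -0.201  0.056]
 [ 0.52  -0.197  0.1  ]
 [ 0.506 -0.196  0.112]]
[[0.03  0.039 0.044 0.039 0.034 0.042]
 [0.032 0.037 0.04  0.035 0.045 0.04 ]
 [0.036 0.118 0.114 0.12  0.118 0.044]
 [0.049 0.118 0.118 0.121 0.12  0.038]
 [0.037 0.118 0.117 0.115 0.116 0.035]
 [0.038 0.1   0.103 0.102 0.039 0.036]
 [0.038 0.088 0.088 0.085 0.04  0.036]
 [0.04  0.068 0.074 0.076 0.035 0.036]
 [0.039 0.054 0.059 0.059 0.041 0.041]
 [0.037 0.042 0.045 0.039 0.033 0.044]]
```

View pics/c1.png

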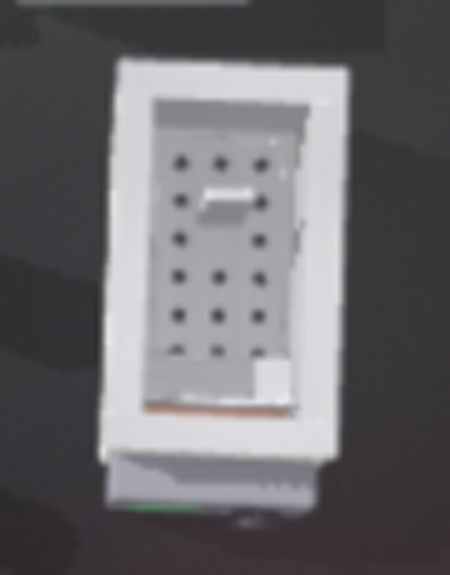

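The crop confirms the grey steel plate in the bath, its handle tab at about (316,160) with the top at z≈0.118 (expected 0.119). The guard strip is near the tank's near wall. Bath yaw is about -2.5°, rack yaw about +3.1°. Next I turn the tool and move above the bath.

```bash
R8='-0.9,-0.95,-0.5,0,0,0.431'; 
python3 -m jog '[-0.9,-0.95,-0.5,0,0,0.431,-0.9,-0.95,-0.5,0,0,0.431,-0.9,-0.95,-0.5,0,0,0.431,-0.9,-0.95,-0.5,0,0,0.431,-0.9,-0.95,-0.5,0,0,0.431,-0.9,-0.95,-0.5,0,0,0.431,-0.9,-0.95,-0.5,0,0,0.431,-0.9,-0.95,-0.5,0,0,0.431]' 45
python3 -m jog '[-0.95,0.58,0,0,0,0,-0.95,0.58,0,0,0,0]'
```

```text
time: 1.1
tool_pos: [0.2235, 0.4886, 0.2807]
tool_rot: [0.0, 0.723, 0.691, -0.001]
contact_force: [0.3, 0.0, 0.8]
gripper_width: 0.527
grasp_force: 0.0
time: 1.35
tool_pos: [0.2775, 0.39, 0.2806]
tool_rot: [0.0, 0.722, 0.692, -0.001]
contact_force: [0.0, 0.4, 0.2]
gripper_width: 0.526
grasp_force: 0.0
```

```bash

python3 -m jog '[-0.95,0.58,0,0,0,0,-0.95,0.58,0,0,0,0]' >/dev/null
python3 -m jog '[-0.95,0.58,0,0,0,0,-0.95,0.58,0,0,0,0]' >/dev/null
python3 -m jog '[-0.95,0.58,0,0,0,0,-0.95,0.58,0,0,0,0]' >/dev/null
python3 -m jog '[-0.95,0.58,0,0,0,0,-0.95,0.58,0,0,0,0]' >/dev/null
python3 -m jog '[-0.95,0.58,0,0,0,0,-0.95,0.58,0,0,0,0]' >/dev/null
python3 -m jog '[-0.95,0.58,0,0,0,0,-0.95,0.58,0,0,0,0,-0.95,0.58,0,0,0,0]'
python3 - <<'E'
from h import *
f,P=grab("wrist");cv2.imwrite("pics/w1.png",f["img"]);np.save("w1.npy",P);print(np.round(f["T_tool_cam"],3),f["fx"],manip.state()["tool_pos"])
E
```

```text
time: 2.98
tool_pos: [0.6002, -0.196, 0.2794]
tool_rot: [-0.001, 0.724, 0.69, -0.001]
contact_force: [-0.8, 0.0, -1.0]
gripper_width: 0.534
grasp_force: 0.0
[[-0.     0.944  0.329  0.084]
 [ 1.     0.     0.    -0.001]
 [ 0.     0.329 -0.944 -0.142]
 [ 0.     0.     0.     1.   ]] 356.6423859072855 [ 0.59972927 -0.19432117  0.27986936]
```

View pics/w1.png

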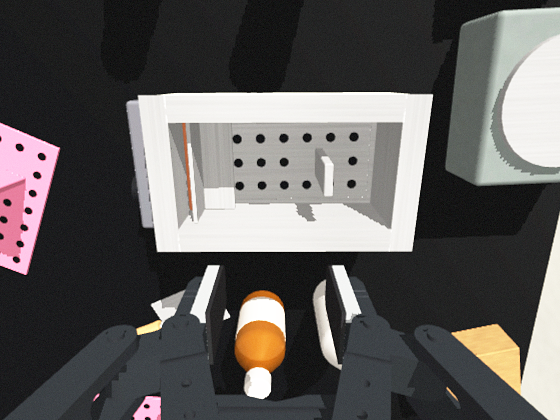

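The wrist view shows the bath from above. The handle tab is at (325,175), the guard at columns 205–236, and the plate's far end at about column 372.

```bash
python3 - <<'E'
from h import *
P=np.load("w1.npy")
Q=P[90:255,140:430].reshape(-1,3);Q=Q[(Q[:,2]>.11)&(Q[:,2]<.122)]
H=P[140:200,310:340].reshape(-1,3);H=H[(H[:,2]>.08)&(H[:,2]<.128)]
c=P[90:255,140:430].reshape(-1,3)
# rim without handle
m=np.hypot(Q[:,0]-.643,Q[:,1]+.197)>.03
r=cv2.minAreaRect(Q[m][:,:2].astype(np.float32)*1000);print("rim",r,Q[m][:,2].mean())
T=H[H[:,2]>.112];r2=cv2.minAreaRect(T[:,:2].astype(np.float32)*1000);print("handletop",len(T),r2,T.mean(0),np.percentile(H,[2,98],axis=0).round(4))
a=np.deg2rad(-2.5);ctr=np.array(r[0])/1000
B=np.array([[np.cos(a),np.sin(a)],[-np.sin(a),np.cos(a)]])
def inb(X): return np.c_[(X[:,:2]-ctr)@B.T,X[:,2]]
for v in (150,160,175): 
    b=inb(P[v,180:390:4]);print(v,[(int(1000*x),int(1000*z)) for x,y,z in b if x==x])
print(inb(T).mean(0),inb(T).min(0),inb(T).max(0))
# plate pts for orientation / side edges
b=inb(c);p=b[(b[:,2]>.034)&(b[:,2]<.041)&(abs(b[:,0])<.1)&(abs(b[:,1])<.05)];print("plate x range",np.percentile(p,[1,99],axis=0).round(4))
# handle slope in H: x vs y
print("handle face dir",np.rad2deg(np.polyfit(T[:,1],T[:,0],1)[0]))
E
```

```text
rim ((606.8248901367188, -192.3533935546875), (142.51490783691406, 243.11383056640625), 87.35807037353516) 0.11491144424386525
handletop 328 ((644.9027099609375, -194.41258239746094), (29.560359954833984, 8.224580764770508), 87.81279754638672) [ 0.64464878 -0.19365894  0.11796146] [[ 0.6407 -0.208   0.0815]
 [ 0.6489 -0.1795  0.1196]]
150 [(-99, 81), (-99, 66), (-87, 97), (-84, 95), (-84, 79), (-84, 60), (-81, 56), (-77, 57), (-73, 56), (-69, 56), (-65, 56), (-60, 58), (-56, 56), (-52, 56), (-51, 35), (-46, 35), (-42, 37), (-37, 36), (-33, 37), (-29, 38), (-24, 37), (-20, 35), (-16, 38), (-12, 36), (-7, 34), (-3, 36), (0, 37), (5, 36), (9, 35), (13, 36), (18, 37), (22, 36), (26, 36), (31, 35), (34, 45), (38, 50), (44, 35), (48, 35), (52, 35), (57, 35), (61, 37), (65, 36), (70, 36), (74, 36), (78, 36), (83, 35), (87, 36), (91, 38), (97, 32), (99, 40), (99, 54), (99, 68), (99, 80)]
160 [(-99, 85), (-99, 70), (-95, 70), (-85, 96), (-84, 81), (-84, 65), (-82, 56), (-78, 56), (-73, 57), (-69, 56), (-65, 56), (-61, 56), (-57, 57), (-53, 56), (-51, 36), (-47, 36), (-42, 36), (-38, 35), (-33
[... 420 characters left out ...]
, (-83, 57), (-78, 58), (-75, 56), (-70, 56), (-66, 55), (-62, 58), (-58, 57), (-53, 57), (-52, 36), (-47, 36), (-43, 35), (-38, 35), (-34, 34), (-29, 37), (-25, 36), (-21, 36), (-16, 37), (-12, 35), (-7, 37), (-3, 37), (1, 35), (5, 36), (9, 36), (14, 36), (18, 36), (23, 36), (27, 35), (32, 36), (34, 54), (34, 89), (34, 118), (37, 117), (41, 118), (58, 36), (62, 37), (67, 37), (71, 37), (76, 35), (80, 36), (85, 37), (89, 36), (94, 34), (99, 33), (99, 48), (99, 63), (98, 78), (99, 89)]
[0.03784484 0.00034555 0.11796146] [ 0.03394486 -0.0151878   0.11235815] [0.04222409 0.01438656 0.12105815]
plate x range [[-0.0534 -0.0494  0.0344]
 [ 0.0993  0.0403  0.0392]]
handle face dir 1.940131610665986
```

Handle is at world (0.645, -0.194), i.e. bath x = +38 mm. The guard edge is at bath x ≈ -52 mm, so its reach is ≈ 48 mm, within the stated 38–50. Next I descend and check the alignment before closing.

```bash

python3 -m jog '[0.02,0.45,0.5,0,0,0,0.02,0.45,1,0,0,0,0.02,0.45,1,0,0,0,0.02,0.45,1,0,0,0]' 45
python3 -m jog '[0,0,0.3,0,0,0,0,0,0.6,0,0,0,0,0,0.8,0,0,0,0,0,0.98,0,0,0,0,0,0.98,0,0,0]'
python3 -m jog '[0,0,0,0,0,0,0,0,0,0,0,0,0,0,0,0,0,0,0,0,0,0,0,0]' 0
python3 -m jog '[0,0,0,0,0,0,0,0,0,0,0,0]'
python3 - <<'E'
from h import *
f,P=grab("wrist");cv2.imwrite("pics/w2.png",f["img"])
E
```

```text
time: 3.52
tool_pos: [0.6454, -0.1928, 0.1836]
tool_rot: [0.001, 0.722, 0.692, 0.0]
contact_force: [-0.2, -0.2, 0.8]
gripper_width: 0.525
grasp_force: 0.0
time: 4.15
tool_pos: [0.6444, -0.1931, 0.0825]
tool_rot: [-0.001, 0.723, 0.691, -0.0]
contact_force: [0.1, -0.1, 0.1]
gripper_width: 0.523
grasp_force: 0.0
time: 4.65
tool_pos: [0.646, -0.1937, 0.0849]
tool_rot: [0.001, 0.723, 0.691, 0.001]
contact_force: [2.2, 0.0, 4.2]
gripper_width: 0.078
grasp_force: 59.3
time: 4.9
tool_pos: [0.646, -0.1938, 0.0849]
tool_rot: [0.001, 0.723, 0.691, 0.001]
contact_force: [0.5, -0.1, 5.3]
gripper_width: 0.086
grasp_force: 59.4
```

View pics/w2.png

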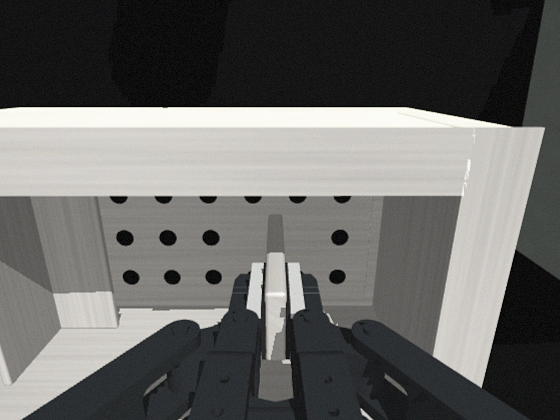

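Handle held (opening 0.086 ≈ 7 mm, grip 59 N). First tilt step is 10°, pivoting about the tail.

```bash

python3 -m jog '[0,-0.02,-0.07,-0.014,0,0,0,-0.05,-0.12,-0.0278,0,0,0,-0.08,-0.18,-0.042,0,0,0,-0.11,-0.235,-0.0556,0,0,0,-0.11,-0.235,-0.0556,0,0,0,-0.11,-0.235,-0.0556,0,0]'
python3 - <<'E'
from h import *
f,P=grab("wrist");np.save("w3.npy",P);cv2.imwrite("pics/w3.png",f["img"])
b=np.array([.6068,-.1924]);a=np.deg2rad(-2.6);B=np.array([[np.cos(a),np.sin(a)],[-np.sin(a),np.cos(a)]])
Q=P[120:420].reshape(-1,3);Q=Q[~np.isnan(Q[:,0])];X=np.c_[(Q[:,:2]-b)@B.T,Q[:,2]]
for x in range(-70,100,10):
    m=(abs(X[:,0]*1e3-x)<3)&(X[:,1]>.02)&(X[:,1]<.04)&(X[:,2]<.1);print(x,m.sum(),np.round(np.median(X[m,2]),4) if m.any() else '',end=' | ')
E
```

```text
time: 5.7
tool_pos: [0.633, -0.1926, 0.1059]
tool_rot: [0.062, 0.72, 0.689, 0.06]
contact_force: [-1.3, -0.3, -1.6]
gripper_width: 0.084
grasp_force: 58.8
-70 312 0.0565 | -60 309 0.0566 | -50 233 0.0445 | -40 202 0.0458 | -30 210 0.0478 | -20 219 0.0494 | -10 229 0.0511 | 0 237 0.0528 | 10 243 0.0543 | 20 255 0.0561 | 30 265 0.0578 | 40 273 0.0594 | 50 283 0.0611 | 60 287 0.0627 | 70 299 0.0647 | 80 306 0.0662 | 90 1 0.0656 |
```

Plate slope is 9.6° with the tail about on the floor, as planned, and the contact force is negligible. Continuing to 20°.

```bash

python3 -m jog '[0,-0.05,-0.06,-0.014,0,0,0,-0.09,-0.117,-0.0278,0,0,0,0.01,-0.163,-0.042,0,0,0,0.11,-0.209,-0.0556,0,0,0,0.11,-0.209,-0.0556,0,0,0,0.11,-0.209,-0.0556,0,0]'
cat > prof.py <<'E'
from h import *
f,P=grab("wrist")
b=np.array([.6068,-.1924]);a=np.deg2rad(-2.6);B=np.array([[np.cos(a),np.sin(a)],[-np.sin(a),np.cos(a)]])
Q=P[100:420].reshape(-1,3);Q=Q[~np.isnan(Q[:,0])];X=np.c_[(Q[:,:2]-b)@B.T,Q[:,2]]
for x in range(-70,115,10):
    m=(abs(X[:,0]*1e3-x)<3)&(X[:,1]>.02)&(X[:,1]<.04)&(X[:,2]<.16);print(x,np.round(np.median(X[m,2])*1e3,1) if m.any() else '',end=' | ')
E
python3 prof.py
```

```text
time: 6.5
tool_pos: [0.6393, -0.1927, 0.1272]
tool_rot: [0.123, 0.712, 0.681, 0.118]
contact_force: [-8.2, -0.0, -0.4]
gripper_width: 0.078
grasp_force: 59.8
-70 56.5 | -60 56.5 | -50 47.5 | -40 51.0 | -30 54.5 | -20 58.0 | -10 61.6 | 0 65.0 | 10 68.7 | 20 72.2 | 30 75.6 | 40 79.2 | 50 82.7 | 60 86.3 | 70 89.8 | 80 93.3 | 90 96.8 | 100 108.0 | 110 115.0 |
```

A decimal slip of mine shifted it 10 mm too far in x, so the plate end touches the far wall, at only 8 N. I back off and continue tilting to 30°.

```bash

python3 -m jog '[0,-0.073,-0.027,0,0,0,0,-0.092,-0.109,-0.0278,0,0,0,-0.094,-0.15,-0.042,0,0,0,-0.095,-0.194,-0.0556,0,0,0,-0.095,-0.194,-0.0556,0,0,0,-0.095,-0.194,-0.0556,0,0]'
python3 prof.py
```

```text
time: 7.3
tool_pos: [0.6259, -0.1926, 0.1445]
tool_rot: [0.187, 0.698, 0.668, 0.179]
contact_force: [0.4, -0.1, -2.3]
gripper_width: 0.088
grasp_force: 59.3
-70 56.5 | -60 56.6 | -50 49.8 | -40 55.5 | -30 61.4 | -20 67.0 | -10 72.9 | 0 78.6 | 10 84.6 | 20 90.2 | 30 96.0 | 40 101.6 | 50 107.4 | 60 113.1 | 70 118.7 | 80 124.6 | 90 128.9 | 100 71.6 | 110 115.0 |
```

Tilted 29.9° and free. Next: 35°, forward until the tail passes the guard lip, then lift.

```bash

python3 -m jog '[0,0.037,-0.062,-0.0278,0,0,0,0.037,-0.062,-0.0278,0,0,0,0.1,-0.022,-0.0278,0,0,0,0.175,0.018,-0.0278,0,0,0,0.175,0.018,-0.0278,0,0]'
python3 -m jog '[0,0,0,0,0,0]'; python3 prof.py
```

```text
time: 7.98
tool_pos: [0.6428, -0.1933, 0.1519]
tool_rot: [0.218, 0.689, 0.66, 0.208]
contact_force: [0.7, 0.0, -2.7]
gripper_width: 0.084
grasp_force: 59.4
time: 8.1
tool_pos: [0.6419, -0.1931, 0.1513]
tool_rot: [0.217, 0.689, 0.659, 0.208]
contact_force: [-0.1, 0.5, -3.4]
gripper_width: 0.089
grasp_force: 59.4
-70  | -60 56.6 | -50 33.0 | -40 41.0 | -30 48.2 | -20 55.0 | -10 62.3 | 0 69.0 | 10 76.1 | 20 82.9 | 30 90.0 | 40 97.1 | 50 104.0 | 60 110.8 | 70 117.9 | 80 124.7 | 90 131.8 | 100 96.1 | 110 115.1 |
```

```bash

python3 -m jog '[0,0.1,-0.143,0,0,0,0,0.24,-0.343,0,0,0,0,0.43,-0.614,0,0,0,0,0.63,-0.9,0,0,0,0,0.63,-0.9,0,0,0,0,0.63,-0.9,0,0,0]'
python3 -m jog '[0,0,0,0.1,0,0,0,0,0,0.195,0,0,0,0,0,0.195,0,0,0,0,0,0.195,0,0,0,0,0,0.195,0,0,0,0,0,0.195,0,0]'; python3 - <<'E'
from h import *
s=manip.state();print(s["tool_pos"],np.round(quat(s["tool_rot"]).as_matrix(),3),s["contact_force"])
f,P=grab("side");cv2.imwrite("pics/s2.png",f["img"])
E
```

```text
time: 8.9
tool_pos: [0.641, -0.1929, 0.2602]
tool_rot: [0.217, 0.689, 0.659, 0.208]
contact_force: [-0.8, -0.0, -3.3]
gripper_width: 0.086
grasp_force: 59.4
time: 9.65
tool_pos: [0.6409, -0.193, 0.2596]
tool_rot: [-0.001, 0.723, 0.691, -0.001]
contact_force: [0.4, 0.2, -3.3]
gripper_width: 0.083
grasp_force: 59.7
[ 0.64090995 -0.19297923  0.25963355] [[ 0.044  0.999 -0.003]
 [ 0.999 -0.044  0.001]
 [ 0.001 -0.003 -1.   ]] [ 0.42576587  0.20868212 -3.33969184]
```

View pics/s2.png

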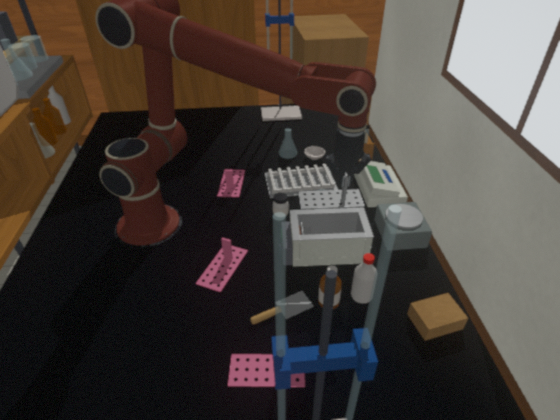

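The side view shows the plate level in the gripper above the bath at (330,200), clear of everything. Next I carry it over the rack, passing above the beaker and jar (plate underside ≈ 0.20).

```bash

python3 -m jog '[0.4,-0.05,0,0,0,0,0.98,-0.13,0,0,0,0,0.98,-0.13,0,0,0,0]' >/dev/null
python3 -m jog '[0.5,-0.06,0,0,0,0,0.98,-0.13,0,0,0,0,0.98,-0.13,0,0,0,0]' >/dev/null
python3 -m jog '[0.5,-0.06,0,0,0,0,0.98,-0.13,0,0,0,0,0.98,-0.13,0,0,0,0]' 
python3 -m jog '[0.5,-0.06,0,0,0,-0.015,0.97,-0.13,0,0,0,-0.031,0.97,-0.13,0,0,0,-0.031,0.97,-0.13,0,0,0,-0.031]'
python3 - <<'E'
from h import *
s=manip.state();print(s["tool_pos"],np.round(quat(s["tool_rot"]).as_matrix(),3),s["contact_force"])
f,P=grab("wrist");cv2.imwrite("pics/w5.png",f["img"])
f,P=grab("top");Q=P.reshape(-1,3)
Q=Q[~np.isnan(Q[:,0])]
m=(abs(Q[:,0]-.57)<.14)&(abs(Q[:,1]-.2)<.09)&(Q[:,2]>.19)&(Q[:,2]<.222);print("plate",m.sum(),cv2.minAreaRect(Q[m][:,:2].astype(np.float32)*1000),np.median(Q[m][:,2]))
E
```

```text
time: 10.82
tool_pos: [0.6153, 0.1034, 0.2615]
tool_rot: [-0.0, 0.722, 0.692, -0.0]
contact_force: [0.0, -0.4, -2.4]
gripper_width: 0.083
grasp_force: 59.7
time: 11.32
tool_pos: [0.6073, 0.1979, 0.2613]
tool_rot: [0.0, 0.689, 0.725, -0.001]
contact_force: [0.2, -0.2, -3.1]
gripper_width: 0.083
grasp_force: 59.7
[0.60732785 0.19794557 0.26131644] [[-0.052  0.999 -0.001]
 [ 0.999  0.052 -0.001]
 [-0.001 -0.001 -1.   ]] [ 0.22687153 -0.19124014 -3.13210576]
plate 636 ((569.6174926757812, 193.34417724609375), (185.32449340820312, 82.42190551757812), 3.3176941871643066) 0.21333637215645218
```

View pics/w5.png

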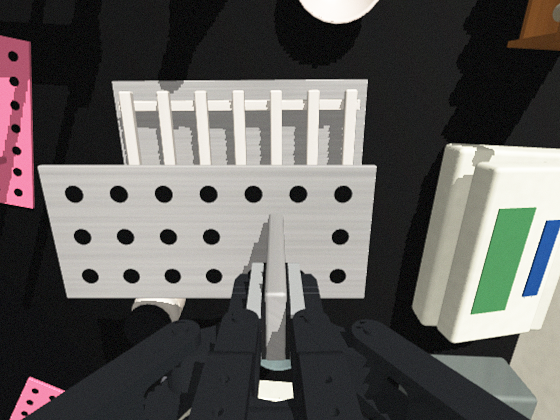

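The wrist view shows the plate level above the rack, aligned with it. Its centre measures (0.570, 0.193) against the rack's (0.569, 0.197). I lower it with a 3 mm correction.

```bash

python3 -m jog '[0.03,0,0.4,0,0,0,0.03,0,0.8,0,0,0,0.03,0,1,0,0,0,0.03,0,1,0,0,0]' 
python3 -m jog '[0,0,0.2,0,0,0,0,0,0.45,0,0,0,0,0,0.62,0,0,0,0,0,0.7,0,0,0,0,0,0.72,0,0,0,0,0,0.72,0,0,0]'
python3 -m jog '[0,0,0.01,0,0,0,0,0,0.02,0,0,0,0,0,0.03,0,0,0,0,0,0.04,0,0,0,0,0,0.04,0,0,0]'
```

```text
time: 11.92
tool_pos: [0.6058, 0.2016, 0.1595]
tool_rot: [-0.001, 0.688, 0.725, -0.002]
contact_force: [-0.0, -0.9, -2.7]
gripper_width: 0.083
grasp_force: 59.6
time: 12.68
tool_pos: [0.6071, 0.2029, 0.0902]
tool_rot: [-0.0, 0.688, 0.726, 0.0]
contact_force: [-0.2, 0.2, -3.5]
gripper_width: 0.083
grasp_force: 59.7
time: 13.3
tool_pos: [0.6064, 0.2027, 0.0852]
tool_rot: [-0.001, 0.688, 0.726, -0.001]
contact_force: [-0.1, 0.2, -3.0]
gripper_width: 0.085
grasp_force: 59.7
```

Underside ≈ 0.033, so it needs about 3 mm more. I step slowly, watching the force.

```bash

python3 -m jog '[0,0,0.01,0,0,0,0,0,0.01,0,0,0,0,0,0.02,0,0,0,0,0,0.02,0,0,0]'|grep -E "pos|force"
python3 -m jog '[0,0,0.01,0,0,0,0,0,0.01,0,0,0]'|grep -E "pos|force"
python3 -m jog '[0,0,0.005,0,0,0,0,0,0.005,0,0,0]'|grep -E "pos|force"
```

```text
tool_pos: [0.6064, 0.2027, 0.0833]
contact_force: [0.6, -1.1, -3.9]
grasp_force: 59.7
tool_pos: [0.6064, 0.2027, 0.0823]
contact_force: [-0.3, 0.3, -1.5]
grasp_force: 59.7
tool_pos: [0.6066, 0.2027, 0.0821]
contact_force: [-0.5, -0.2, -2.8]
grasp_force: 59.9
```

```bash

python3 -m jog '[0,0,0.005,0,0,0,0,0,0.01,0,0,0,0,0,0.01,0,0,0]'|grep -E "pos|force"
python3 -m jog '[0,0,0.005,0,0,0,0,0,0.01,0,0,0,0,0,0.01,0,0,0]'|grep -E "pos|force"
```

```text
tool_pos: [0.6067, 0.2029, 0.082]
contact_force: [-3.5, 1.9, 5.9]
grasp_force: 61.0
tool_pos: [0.6069, 0.203, 0.0819]
contact_force: [-6.5, 0.2, 9.3]
grasp_force: 61.6
```

Resting on the slats (force reversed to +9 N). Releasing, then straight up.

```bash

python3 -m jog '[0,0,0,0,0,0,0,0,0,0,0,0,0,0,0,0,0,0,0,0,0,0,0,0]' 40|grep -E "pos|force|width"
python3 -m jog '[0,0,-0.2,0,0,0,0,0,-0.5,0,0,0,0,0,-1,0,0,0,0,0,-1,0,0,0]'|grep -E "pos|force"
python3 -m jog '[0,0,-0.5,0,0,0,0,0,-1,0,0,0,0,0,-1,0,0,0]'|grep -E "pos|force"
python3 - <<'E'
from h import *
f,P=grab("wrist");cv2.imwrite("pics/w6.png",f["img"]);W=P.reshape(-1,3)
f,P=grab("top");T=P.reshape(-1,3)
for n,Q in(("wrist",W),("top",T)):
    Q=Q[~np.isnan(Q[:,0])]
    m=(abs(Q[:,0]-.57)<.14)&(abs(Q[:,1]-.2)<.09)&(Q[:,2]>.032)&(Q[:,2]<.038)
    q=Q[m];A=np.linalg.lstsq(np.c_[q[:,:2],np.ones(len(q))],q[:,2],rcond=None)[0]
    print(n,len(q),cv2.minAreaRect(q[:,:2].astype(np.float32)*1000),np.median(q[:,2]),"tilt",np.hypot(*A[:2]))
E
```

```text
tool_pos: [0.6064, 0.2026, 0.0796]
contact_force: [0.5, 1.2, -0.2]
gripper_width: 0.465
grasp_force: 0.0
tool_pos: [0.6103, 0.2035, 0.1881]
contact_force: [0.2, 0.0, 0.3]
grasp_force: 0.0
tool_pos: [0.609, 0.2032, 0.287]
contact_force: [-0.4, -0.3, -0.5]
grasp_force: 0.0
wrist 11388 ((567.4254760742188, 204.84365844726562), (235.30178833007812, 117.47270965576172), 7.60554838180542) 0.03363213319508107 tilt 0.001072464989197856
top 769 ((569.906494140625, 177.00357055664062), (238.90675354003906, 108.92157745361328), 3.371177911758423) 0.034359864616064995 tilt 0.0066600208797497115
```

View pics/w6.png

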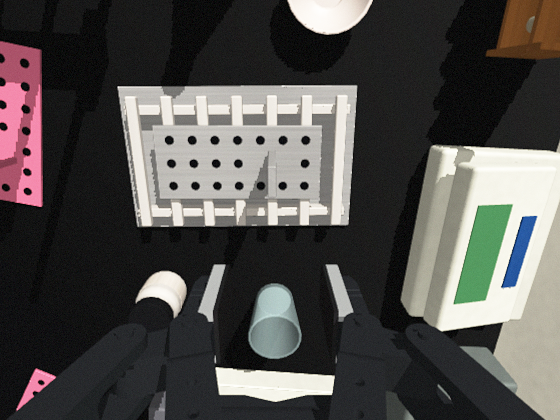

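The plate lies flat in the middle of the rack: columns 152–322 against the tray's 120–355, rows 125–203 against 86–226. The handle is up, the plate is aligned with the rack, and the gripper is well clear. Handing in.

```bash
python3 -c "
from plant import manip
print(manip.job_done())"
```

```text
the job is handed in; nothing more can be done
None
```

The plate is out of the bath and lies flat, handle up, lengthwise in the middle of the draining rack and released; the job is handed in at about 15 s of the 58 s, with no verdict reported back. On the way out the plate's end briefly touched the far wall (about 8 N at the wrist, limit 80 N) because of a decimal slip of mine.

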